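Shut the end gate of a rail cradle and lock it with a spring cotter

ROBOT

A 6-joint arm with a two-finger parallel gripper is mounted at the origin on the work surface. World frame = base frame: x ahead of the robot, y to its left, z up, the work surface at z = 0. Lengths are in m, angles in rad, forces in N, time in s.
With the tool pointing down it reaches from about 0.3 to 0.775 m from the base axis. Payload 14.6 kg.
Tool frame: the origin (TCP) lies at the very end of the fingers, on their centre line; the grasp point (between the pads) lies 19 mm behind it; z points along the fingers, y is the line along which they close (so a half turn about z gives the same grasp; the last joint's range is limited). The gripper opens to 94 mm and grips with 3 to 60 N. Pads are 16 mm wide; open, the fingers measure 119 mm over their backs; the gripper's body (75 mm by 177 mm) begins 78 mm behind the grasp point.
Start: joints at [-1.184, 0.3, 1.521, -0, 1.321, -0.067], TCP at [0.241, -0.494, 0.205] pointing down, gripper open.
Joint ranges: [-3.03, 3.03], [-0.79, 2.21], [0.23, 2.52], [-1.04, 4.18], [0, 3.07], [-2.55, 2.55]. Speed limits (rad/s): [2.22, 2.22, 2.57, 3.14, 3.14, 3.14].

INTERFACE

Orientations are given as [roll, pitch, yaw] about the fixed x, y, z axes, in that order (R = Rz(yaw) Ry(pitch) Rx(roll)).
In Python, from station import ctrl gives the robot as it stands.
- The arm moves only by the tool move_arm, never from a script. Its argument "targets" is a list of rows, each a list of 6 numbers: the shift along the tool's x, y, z in units of 1000 mm (1.0 is 1000 mm), then the turn, a rotation vector about the tool's x, y, z in units of 30 degrees (1.0 is 30 degrees). In form: [[tx, ty, tz, ax, ay, az], ...]. A call has exactly 5 rows; each row is the pose to reach, as a shift and turn from the pose commanded when the call began, along the tool's axes at that moment; what a row does not reach only later rows make up. A row lasts 1/12 s, in which the tool goes at most 41.7 mm and 7.16 degrees, less where a joint would pass 70% of its speed; a pose out of reach is approached as far as the arm can. A call with a number of a shift or a turn outside -1 to 1 is refused whole. A call with a gripper value outside its range is refused whole. "fingers" is the opening, from -1 (shut) to 1 (fully open), set as the call begins (left out, the last holds). The fingers move at their own pace and stop on an object; "grip_force" is the grip in N (left out, the last holds). Time passes only in rows, so rows that repeat a pose let the fingers close, or fill a call up. It gives the time, the measured TCP pose, the force and the opening at its end, in the units of the state.
- ctrl.get_obs(): the state, without advancing time (a new reading comes with each control period).
- ctrl.camera(name): name is "side" or "top" or "wrist"; returns the picture (384x512x3 uint8, red, green, blue); there is no depth.
- ctrl.camera_info(name): a dict with "fx", "fy", "cx", "cy" (pixels), "rvec" (rotation vector, rad) and "tvec" (3), from world to camera coordinates, as OpenCV has them. Camera axes: x right, y down, z forward; pixel columns grow to the right and rows downward; lengths in m; the calibration is good to about 2 mm. The wrist camera is an equidistant fisheye: a pixel r from the principal point sees the ray r / f radians off the axis. A picture is of the moment at which its call begins: read the wrist's pose just before it. camera_info takes no time and is no camera call; for the wrist camera it gives the pose at the moment of the call.
- ctrl.hand_in(): hands the job in, once; it reports no verdict.
The state is a dict: "time_s": time; "qpos": joint angles; "joint_vel": joint speeds; "tau": joint torques, N m; "ee_pos": TCP position; "eef_rot": TCP orientation; "force": force on the tool from outside, world axes, zero at the start; "moment": the same for the moment, N m; "grip_width": finger opening in m.
Only numpy, scipy, OpenCV 4.12 (cv2) and the standard library are available. Lean on these libraries where they do the work, as an engineer would, in place of code of your own. Each camera call takes 0.05 s, during which the arm holds its last target. There are 200 camera calls.

TASK

The pine bench rail in the cradle is about to be drilled. Swing the red clamp lever fully shut across the rail's end so that its fork straddles the steel stud, then take the orange-headed spring cotter from its pine parking block, push its straight leg all the way down through the slanted cross hole in the stud until the bow snaps over, and let go. Leave the tape measure, the drill and the screw tub where they are.

Things in the scene. Friction and masses are not known exactly. Their poses are not given: they have to be found in the camera images.
- cradle: Fixed plywood and pine cradle holding a pine rail. Origin: on the table under the middle of its flat end face (the gate end). +x: along that face from lever hinge to stud; +y: into the cradle along the rail; the stud sticks out to -y. Board 180 (x) x 300 (y), 38 high; pine cheeks 38 wide at x = -65 and +65, tops 95 above the table; rail between them, top 76.
- stud: Fixed level steel stud, 28 mm round, out 46 mm from the cradle's end face. Origin: centre of its slanted cross hole, on the stud's axis, 26 mm from the face, 75 above the table. +z: along the hole up out of its mouth, 35 deg from vertical, leaning to cradle -x; +y: along the stud into the cradle. Through hole 9 wide (x) by 13 (y), mouth 14 mm from origin, x edges rounded.
- clamp (a joint): Red clamp lever on an upright hinge: rad, 0 = shut along the cradle's end face with its fork round the stud (prongs 14 to 22 mm from the hole's centre towards the cradle, top 103 above the table); grows to 1.9 as it swings out to cradle -y, clockwise from above. Stiff: stays where left, takes about 2 N at the push point. Starts open.
- clamp_hinge (a point): Point on the lever's hinge axis at the lever's mid-height, 75 mm above the table. The lever reaches 146 mm out from it: plate 8 mm thick, 47 to 103 mm above the table, solid to 100 mm from the axis, then two prongs.
- clamp_push (a point): Middle of the lever's outer face (push here to shut it), 65 mm out from the hinge axis, 4 mm off the lever's mid-plane, 75 mm above the table.
- park: Fixed pine parking block, 80 (x) x 70 (y) x 60 mm high, origin at the centre of its underside. An upright slot in it holds the cotter, head up, collar resting on the block's top, leg tip 16 mm above the table: lift the cotter 60 mm or more to clear it.
- cotter: Spring cotter (hair pin), steel, 111 mm long, about 0.115 kg. Origin: tip of the straight leg; +z: along the leg to the head; +x: side of the bow. Leg 7 mm round, tip tapered to 3 mm over 12 mm; collar 20 mm wide at z = 44 to 52, stops on the stud. Bow: wire beside the leg at x = 9 to 22 mm, down to z = 0, rides over the stud and snaps in below it, on either x side.
- cotter_seat (a point): On the leg's axis 30 mm from its tip. When home it is at the hole's centre (origin of stud), cotter z along stud z. Going home takes a push of about 4 to 10 N along the hole (it does not drop home by itself); the bow meets the stud when this point is still about 30 mm short, and snaps over in the last 8 mm.
- cotter_grip (a point): On the leg's axis 90 mm from the tip: about the middle of the orange head, 36 mm (cotter x) by 12 mm (cotter y), z = 63 to 111. Grip across the 12 mm.
- bow (a joint): Spread of the cotter's spring bow, rad: about 0 when relaxed, about 0.1 while it rides over the stud, near 0 again when snapped home.
- tape: Bystander: loose yellow tape measure, 84 x 42 x 64 mm high, origin at the centre of its underside. It may stand on either side (nearer or farther) of the parking block.
- drill: Bystander: red cordless drill lying on its side, about 225 x 175 x 54 mm, origin below its motor housing.
- tub: Bystander: open blue screw tub, 72 mm wide, 50 mm high, origin at the centre of its underside.
Not all that is in view belongs to the job. Of the things that look like the cotter, the middle-sized one is meant.

How it is judged:
On the way, in this order (a step that is already met when the one before it is completed fails the run):
1. the clamp lever is shut while the cotter is not yet at the stud (value of joint clamp below 0.07 rad and distance between cotter_seat and stud above 0.05 m), for 0.2 s.
2. the cotter is pushed home in the cross hole with its bow snapped over (value of joint clamp below 0.07 rad and x of cotter_seat in the frame of stud between -0.005 and 0.005 m and y of cotter_seat in the frame of stud between -0.006 and 0.006 m and z of cotter_seat in the frame of stud between -0.006 and 0.0045 m and angle between the z axis of cotter and the z axis of stud, either way round below 0.28 rad and z of cotter in the frame of stud below -0.02 m and value of joint bow below 0.05 rad), for 0.2 s.
At the end, for the whole second after the job is handed in: The clamp lever is shut (within 0.07 rad) and the cotter stands in the stud's cross hole: its seat point within 4.5 mm short (6 mm beyond) of the hole's centre along the hole and within 5 to 6 mm across it, leg along the hole within 0.28 rad, bow relaxed (below 0.05 rad), at rest and released (all of step 2 and linear speed of cotter below 0.02 m/s); the robot touches nothing.
It fails at once if the tape measure is shifted by more than 25 mm (distance of tape from where it was at the start of the episode above 0.025 m).
It fails at once if the drill is shifted by more than 25 mm (distance of drill from where it was at the start of the episode above 0.025 m).
It fails at once if the screw tub is shifted by more than 25 mm (distance of tub from where it was at the start of the episode above 0.025 m).
It also fails if it takes over 58 s, if anything falls off the work surface, if the arm or the gripper's body presses on something with over 40 N, if the wrist force passes 120 N, or if a joint passes its speed limit or range.

## Working session

There is one attempt and no reset: what is moved stays moved. The work goes in short steps, Python scripts to look and compute and a tool call to move; the robot and the scene stay as the last step left them, time stands still between calls to the robot, and variables do not carry over. Pictures are saved under pics/ and viewed, on a budget of 10 in all, crops included, one or two more only if the job needs it, and the job is handed in when it is done.

Besides the shell and the picture viewer there is one more tool, called after "Emit:" as name([rows], argument=value, ...), one row to a line, values as JSON. move_arm: Moves the arm, as the interface text tells. Shifts and turns lie within -1 to 1; 1 stands for 1000 mm of shift or 30 degrees of turn. Its arguments: {"type":"object","properties":{"targets":{"type":"array"},"fingers":{"type":"number"},"grip_force":{"type":"number"}},"required":["targets"]}

```bash
ls; mkdir -p pics; python3 - <<'E'
from station import ctrl
import cv2,numpy as np
o=ctrl.get_obs();print(o)
for n in("top","side"):
    i=ctrl.camera_info(n);print(n,i)
    R=cv2.Rodrigues(np.array(i["rvec"],float))[0];print(-R.T@np.array(i["tvec"]).ravel())
    cv2.imwrite(f"pics/{n}0.png",ctrl.camera(n)[:,:,::-1])
a=cv2.imread("pics/top0.png");b=cv2.imread("pics/side0.png")
cv2.imwrite("pics/top0b.png",cv2.resize(a,(800,600),interpolation=cv2.INTER_CUBIC))
cv2.imwrite("pics/side0b.png",cv2.resize(b,(800,600),interpolation=cv2.INTER_CUBIC))
E
```

```text
pics
{'time_s': 0.0, 'qpos': array([-1.18355931e+00,  3.00482478e-01,  1.52155670e+00,  1.76262722e-05,
        1.32070438e+00, -6.66110033e-02]), 'joint_vel': array([-0.00125314,  0.00041503,  0.00053871, -0.00113576, -0.0013854 ,
       -0.00064576]), 'tau': array([-3.34359411e-04, -5.31805050e+01, -3.52737665e+01,  7.08302949e-02,
        2.43679667e-02, -9.89232581e-05]), 'ee_pos': array([ 0.24103495, -0.49408789,  0.2048904 ]), 'eef_rot': array([-3.14044544e+00, -9.36410577e-05,  4.53843593e-01]), 'force': array([ 0.90679834, -0.08635838, -0.63792672]), 'moment': array([-0.02013244, -0.01836237,  0.00370396]), 'grip_width': 0.09418810146228893}
top {'fx': 474.7686409420262, 'fy': 474.7686409420262, 'cx': 254.8807130499759, 'cy': 189.26035752199596, 'rvec': array([ 2.13968752, -2.10264548,  0.20247656]), 'tvec': array([-0.10359809,  0.54612754,  1.01256779])}
[ 0.34612835 -0.09610112  1.09783475]
side {'fx': 450.23013116174644, 'fy': 450.23013116174644, 'cx': 257.30606262991114, 'cy': 190.16311020190955, 'rvec': array([ 0.16768782, -2.70232845,  1.5086652 ]), 'tvec': array([0.52167547, 0.16988475, 0.88652193])}
[0.45148665 0.7215456  0.60204568]
```

View pics/top0b.png

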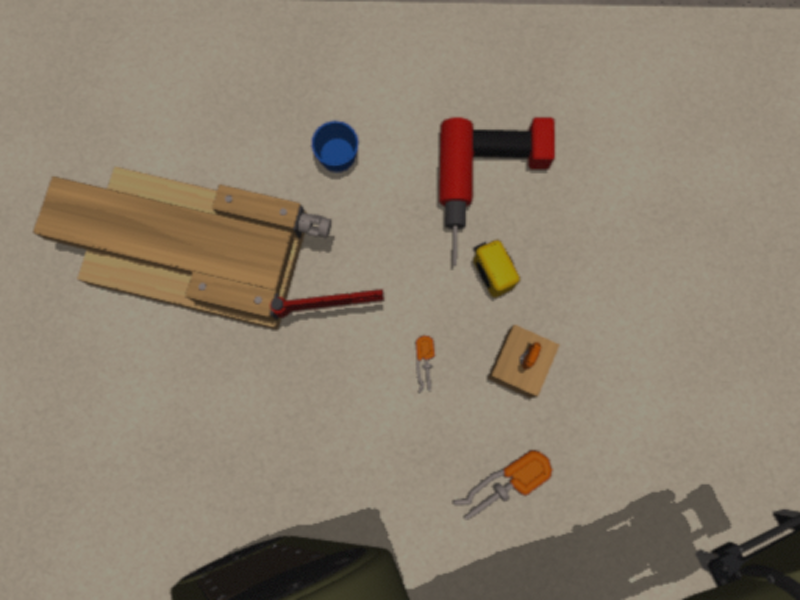

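View pics/side0b.png

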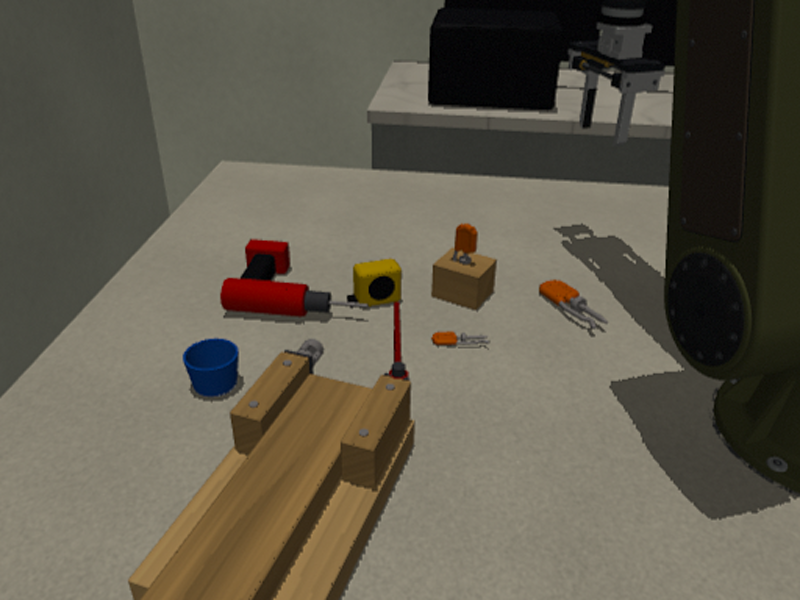

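Top view: of the three cotter lookalikes, the small one lies at (425,362) and the large one at (505,482). The middle-sized one stands in the pine block at (532,355). That last one fits the description: head up, in the parking block. The lever, red, runs from its hinge at (280,307) to (382,295), and the stud is at (315,225). I'll confirm with enlarged crops.

```bash
cat > h.py <<'E'
import cv2,numpy as np
from scipy.spatial.transform import Rotation as Ro
class Cam:
    def __init__(s,i,fish=False):
        s.K=np.array([[i["fx"],0,i["cx"]],[0,i["fy"],i["cy"]],[0,0,1.]]);s.R=cv2.Rodrigues(np.array(i["rvec"],float))[0]
        s.t=np.array(i["tvec"],float).ravel();s.c=-s.R.T@s.t;s.fish=fish
    def proj(s,P):
        p=np.atleast_2d(P)@s.R.T+s.t
        if s.fish:
            r=np.linalg.norm(p[:,:2],axis=1);a=np.arctan2(r,p[:,2]);d=p[:,:2]/np.maximum(r,1e-9)[:,None]*a[:,None]
        else: d=p[:,:2]/p[:,2:]
        return d*[s.K[0,0],s.K[1,1]]+s.K[:2,2]
    def ray(s,uv):
        d=(np.array(uv,float)-s.K[:2,2])/[s.K[0,0],s.K[1,1]]
        if s.fish:
            a=np.hypot(*d);v=np.r_[d/max(a,1e-9)*np.sin(a),np.cos(a)]
        else: v=np.r_[d,1]
        v=s.R.T@v;return v/np.linalg.norm(v)
    def plane(s,uv,z):
        r=s.ray(uv);return s.c+r*(z-s.c[2])/r[2]
def tri(c1,u1,c2,u2):
    a,b=c1.ray(u1),c2.ray(u2);k=np.linalg.lstsq(np.c_[a,-b],c2.c-c1.c,rcond=None)[0]
    p,q=c1.c+k[0]*a,c2.c+k[1]*b;return (p+q)/2,np.linalg.norm(p-q)
def mask(im,lo,hi):
    return cv2.inRange(cv2.cvtColor(im,cv2.COLOR_BGR2HSV),np.array(lo),np.array(hi))
E
python3 - <<'E'
import cv2,numpy as np
from h import *
a=cv2.imread("pics/top0.png");b=cv2.imread("pics/side0.png")
f=lambda im,x,y,w,h:cv2.resize(im[y:y+h,x:x+w],(400,300),interpolation=cv2.INTER_CUBIC)
m=np.vstack([np.hstack([f(a,160,112,100,75),f(a,300,195,80,60)]),np.hstack([f(b,140,205,133,100),f(b,260,130,80,60)])])
cv2.imwrite("pics/crop1.png",m)
for n,im in(("top",a),("side",b)):
    for nm,lo,hi in(("or",(6,170,120),(14,255,255)),("yel",(22,150,100),(32,255,255)),("red",(0,170,60),(4,255,255))):
        c,_=cv2.findContours(mask(im,lo,hi),0,2)
        for k in c:
            if cv2.contourArea(k)>15: print(n,nm,cv2.contourArea(k),[np.round(v,1) for v in cv2.minAreaRect(k)])
E
```

```text
top or 481.5 [array([338.6, 301.3]), array([21.2, 27. ]), np.float64(53.1)]
top or 48.5 [array([341.8, 226.3]), array([ 4.7, 15.2]), np.float64(20.6)]
top or 120.0 [array([272., 222.]), array([14., 10.]), np.float64(90.0)]
top yel 474.0 [array([318.6, 169.4]), array([31. , 17.2]), np.float64(62.4)]
top red 180.5 [array([208.8, 191.4]), array([ 8.9, 69.2]), np.float64(81.9)]
top red 374.5 [array([347. ,  91.5]), array([31., 14.]), np.float64(90.0)]
top red 978.5 [array([292., 103.]), array([54., 20.]), np.float64(90.0)]
side or 71.0 [array([284., 215.]), array([ 6., 14.]), np.float64(90.0)]
side or 169.5 [array([357.1, 185.1]), array([21.9, 11.6]), np.float64(33.7)]
side yel 216.5 [array([241. , 171.3]), array([ 9.7, 29.4]), np.float64(80.5)]
side red 79.5 [array([253.5, 212. ]), array([36.,  3.]), np.float64(90.0)]
side red 1001.5 [array([167.7, 189.2]), array([53.5, 21. ]), np.float64(5.0)]
side red 260.0 [array([169.6, 163.7]), array([25.9, 19.8]), np.float64(3.4)]
```

View pics/crop1.png

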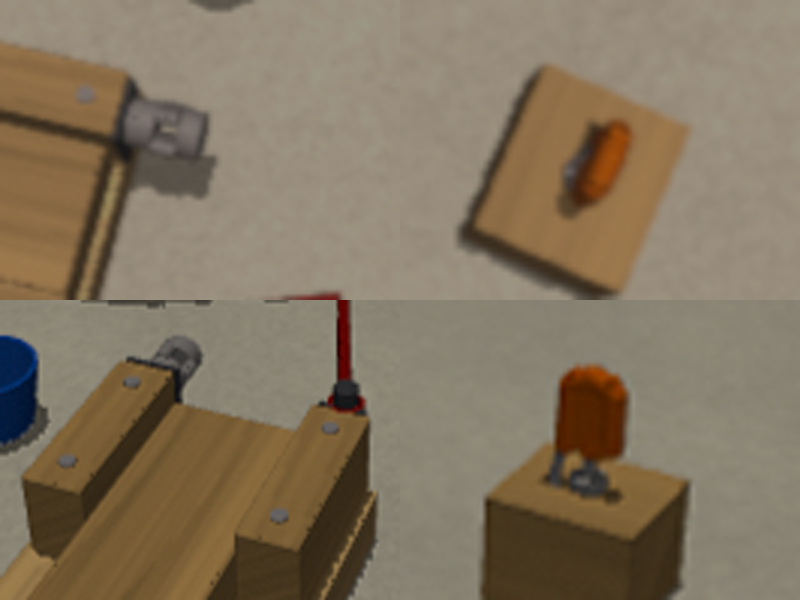

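The crop confirms it: the middle-sized cotter stands in the block with an orange head, and the bow is on the far (world +x) side. Next, positions.

```bash
python3 - <<'E'
from h import *
from station import ctrl
T=Cam(ctrl.camera_info("top"));S=Cam(ctrl.camera_info("side"))
p1=lambda x,y:(160+x/4-.4,112+y/4-.4)
p2=lambda x,y:(300+(x-400)/5-.4,195+y/5-.4)
q1=lambda x,y:(140+x/3-.3,205+(y-300)/3-.3)
q2=lambda x,y:(260+(x-400)/5-.4,130+(y-300)/5-.4)
np.set_printoptions(precision=4,suppress=True)
print("block",[T.plane(p2(*c),.06) for c in((543,65),(690,128),(618,293),(470,228))])
print("block side",[S.plane(q2(*c),.06) for c in((487,497),(632,540),(688,483),(548,445))])
print("head",tri(T,p2(603,163),S,q2(593,367+5)),T.plane(p2(630,130),.127),T.plane(p2(580,200),.115))
print("collar side",S.plane(q2(587,485),.064))
print("stud end",T.plane(p1(207,132),.075),"hole",T.plane(p1(167,130),.087),"cheek",T.plane(p1(131,80),.095),T.plane(p1(113,152),.095))
print("hinge cap",tri(T,(279*.64-.2,306*.64-.2),S,q1(346,385)))
print("lever tip top",T.plane((382*.64,294*.64),.103), T.plane((280*.64,308*.64),.103))
print("side cheeks",S.plane(q1(125,360),.095),S.plane(q1(176,374),.095),S.plane(q1(322,403),.095),S.plane(q1(368,414),.095))
print(tri(T,p1(131,80),S,q1(125,360)))
W=ctrl.camera_info("wrist");print(W);C=Cam(W,True);print(C.c,C.R[2])
print(T.plane((318.6,169.4),.064))
E
```

```text
block [array([ 0.5079, -0.2568,  0.06  ]), array([ 0.481 , -0.3211,  0.06  ]), array([ 0.4084, -0.2882,  0.06  ]), array([ 0.4355, -0.2241,  0.06  ])]
block side [array([ 0.5067, -0.2574,  0.06  ]), array([ 0.4341, -0.2249,  0.06  ]), array([ 0.4074, -0.2865,  0.06  ]), array([ 0.4797, -0.3174,  0.06  ])]
head (array([ 0.4581, -0.2709,  0.1255]), np.float64(0.0013683941351440739)) [ 0.4711 -0.2819  0.127 ] [ 0.4431 -0.2629  0.115 ]
collar side [ 0.4578 -0.2697  0.064 ]
stud end [0.6434 0.0049 0.075 ] hole [0.6406 0.0259 0.087 ] cheek [0.6665 0.0458 0.095 ] [0.6253 0.0539 0.095 ]
hinge cap (array([0.5222, 0.0683, 0.104 ]), np.float64(0.0019760729984801663))
lever tip top [ 0.5401 -0.0719  0.103 ] [0.5182 0.0665 0.103 ]
side cheeks [0.6661 0.0493 0.095 ] [0.631  0.0593 0.095 ] [0.5368 0.076  0.095 ] [0.508  0.0829 0.095 ]
(array([0.6672, 0.0461, 0.0927]), np.float64(0.00010940128841331812))
{'fx': 297.3186396354542, 'fy': 297.3186396354542, 'cx': 254.10070584025507, 'cy': 187.34816112941385, 'rvec': array([-2.4745,  1.546 ,  0.1991]), 'tvec': array([-0.5503, -0.0265,  0.3895])}
[ 0.3069 -0.4626  0.3835] [-0.2277 -0.1111 -0.9674]
[ 0.5933 -0.2358  0.064 ]
```

```bash
cat >> h.py <<'E'
def down(yaw,tilt=0,az=0):
    "tool down at yaw; then approach axis tilted by tilt about horizontal axis at angle az"
    R=Ro.from_euler("xyz",[np.pi,0,yaw]);return Ro.from_rotvec(tilt*np.array([np.cos(az),np.sin(az),0]))*R
def rows(o,tg):
    p0=np.array(o["ee_pos"]);R0=Ro.from_euler("xyz",o["eef_rot"])
    for p,R in tg:
        print(np.round(np.r_[R0.inv().apply(np.array(p)-p0),np.degrees((R0.inv()*R).as_rotvec())/30],4).tolist())
E
python3 - <<'E'
from h import *
from station import ctrl
o=ctrl.get_obs()
rows(o,[((.489,-.013,.25),down(-.21))])
E
```

```text
[0.4338, -0.3238, -0.0447, -0.002, 0.0005, 1.2677]
```

Emit:
move_arm([
  [0.434,-0.324,-0.045,0,0,1.0],
  [0.434,-0.324,-0.045,0,0,1.0],
  [0.434,-0.324,-0.045,0,0,1.0],
  [0.434,-0.324,-0.045,0,0,1.0],
  [0.434,-0.324,-0.045,0,0,1.0],
], fingers=-1)

```text
time_s: 0.52
ee_pos: [0.3327, -0.3161, 0.2219]
eef_rot: [-3.141, 0.0, -0.077]
force: [0.9, -0.4, -0.8]
grip_width: 0.0639
```

```bash
python3 - <<'E'
from h import *
from station import ctrl
o=ctrl.get_obs();print(o["ee_pos"],o["eef_rot"],o["time_s"])
rows(o,[((.489,-.013,.25),down(-.21))])
E
```

```text
[ 0.332687   -0.31609071  0.22193576] [-3.14135066e+00  2.66708745e-04 -7.71531609e-02] 0.5167
[0.1325, -0.3142, -0.028, -0.0004, 0.0005, 0.2537]
```

Emit:
move_arm([
  [0.133,-0.314,-0.028,0,0,0.254],
  [0.133,-0.314,-0.028,0,0,0.254],
  [0.133,-0.314,-0.028,0,0,0.254],
  [0.133,-0.314,-0.028,0,0,0.254],
  [0.133,-0.314,-0.028,0,0,0.254],
])

```text
time_s: 0.93
ee_pos: [0.4245, -0.1355, 0.2388]
eef_rot: [3.142, 0.0, -0.203]
force: [1.9, -1.4, 1.1]
grip_width: 0.0306
```

```bash
python3 - <<'E'
from h import *
from station import ctrl
o=ctrl.get_obs();print(o["ee_pos"],o["eef_rot"],o["time_s"])
rows(o,[((.489,-.013,.25),down(-.21))])
E
```

```text
[ 0.42451059 -0.13549056  0.2388096 ] [ 3.14158815e+00  1.38159282e-05 -2.03006702e-01] 0.9333
[0.0385, -0.133, -0.0112, 0.0, 0.0, 0.0134]
```

Emit:
move_arm([
  [0.038,-0.133,-0.011,0,0,0.0134],
  [0.038,-0.133,-0.011,0,0,0.0134],
  [0.038,-0.133,-0.011,0,0,0.0134],
  [0.038,-0.133,-0.011,0,0,0.0134],
  [0.038,-0.133,-0.011,0,0,0.0134],
])

```text
time_s: 1.35
ee_pos: [0.489, -0.0123, 0.2494]
eef_rot: [-3.141, 0.0, -0.206]
force: [0.4, 0.4, 0.0]
grip_width: 0.0004
```

```bash
python3 - <<'E'
from h import *
from station import ctrl
import json
o=ctrl.get_obs();print(o["ee_pos"],o["eef_rot"],o["time_s"])
i=ctrl.camera_info("wrist");im=ctrl.camera("wrist")[:,:,::-1]
json.dump({k:np.array(v).tolist() for k,v in i.items()},open("w1.json","w"))
cv2.imwrite("pics/w1.png",im);cv2.imwrite("pics/w1b.png",cv2.resize(im,(800,600),interpolation=cv2.INTER_CUBIC))
E
```

```text
[ 0.48899136 -0.01225436  0.24937481] [-3.14134460e+00  4.90856840e-04 -2.06037177e-01] 1.35
```

View pics/w1b.png

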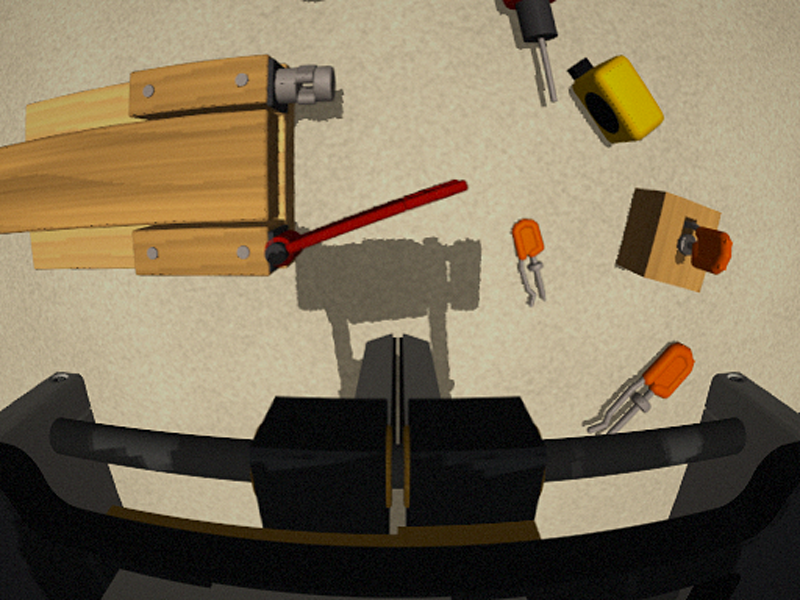

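Wrist view: hinge cap (278,250), lever tip (465,185), stud end (335,85) with its hole near (305,85). The stud-side cheek's end edge is at (268,57)-(272,106).

```bash
python3 - <<'E'
from h import *
import json
np.set_printoptions(precision=4,suppress=True)
W=Cam(json.load(open("w1.json")),True)
f=lambda x,y,z:W.plane((x*.64-.2,y*.64-.2),z)
print("hinge",f(278,250,.106),"levertip",f(465,183,.103),f(285,247,.103),"studcheek",f(268,56,.095),f(272,106,.095),"hingecheek",f(270,225,.095),f(267,274,.095),"rail",f(268,110,.076),f(270,222,.076))
print("studend",f(333,85,.075),f(333,66,.075),f(333,104,.075),"hole",f(305,85,.087))
print("rail far",f(0,150,.076),f(0,232,.076))
print(f(128,72,.095),f(130,226,.095))
E
```

```text
hinge [0.5269 0.0664 0.106 ] levertip [ 0.5455 -0.0731  0.103 ] [0.5276 0.0616 0.103 ] studcheek [0.6691 0.0454 0.095 ] [0.6306 0.0498 0.095 ] hingecheek [0.5453 0.071  0.095 ] [0.51   0.0829 0.095 ] rail [0.6323 0.058  0.076 ] [0.5467 0.0761 0.076 ]
studend [0.6387 0.0052 0.075 ] [0.6536 0.0022 0.075 ] [0.624  0.0082 0.075 ] hole [0.6413 0.0242 0.087 ]
rail far [0.6949 0.347  0.076 ] [0.6157 0.3726 0.076 ]
[0.6975 0.1626 0.095 ] [0.5743 0.1896 0.095 ]
```

```bash
cat > push.py <<'E'
from h import *
from station import ctrl
import sys
H=np.array([.525,.067]);A=-.218
def P(th,extra=0,r=.075,z=.065):
    a=A-th;u=np.array([np.cos(a),np.sin(a)]);n=np.array([u[1],-u[0]])
    return np.r_[H+r*u+n*(.004+.0125*np.cos(th)+.008*abs(np.sin(th))+extra),z]
if __name__=="__main__":
    o=ctrl.get_obs();print(o["ee_pos"],o["eef_rot"])
    rows(o,[(P(1.21,.02),down(A))]);print()
    rows({"ee_pos":P(1.21,.02),"eef_rot":[np.pi,0,A]},[(P(t),down(A)) for t in np.linspace(1.21,.0,10)]+[(P(-.03),down(A))])
E
python3 push.py
```

```text
[ 0.48829585 -0.01385692  0.24918524] [ 3.14142015e+00  8.82592516e-04 -2.07153661e-01]
[0.0114, -0.0039, 0.1842, 0.0003, 0.0017, 0.0207]

[0.0187, -0.0071, -0.0, 0.0, 0.0, 0.0]
[0.0278, -0.0088, -0.0, 0.0, 0.0, 0.0]
[0.0369, -0.0117, -0.0, 0.0, 0.0, 0.0]
[0.0457, -0.0159, -0.0, 0.0, 0.0, 0.0]
[0.0541, -0.0215, -0.0, 0.0, 0.0, 0.0]
[0.0619, -0.0283, -0.0, 0.0, 0.0, 0.0]
[0.0688, -0.0363, -0.0, 0.0, 0.0, 0.0]
[0.0746, -0.0454, -0.0, 0.0, 0.0, 0.0]
[0.0791, -0.0555, -0.0, 0.0, 0.0, 0.0]
[0.0821, -0.0663, -0.0, 0.0, 0.0, 0.0]
[0.0826, -0.0684, -0.0, 0.0, 0.0, 0.0]
```

Emit:
move_arm([
  [0.011,-0.004,0.04,0,0,0.02],
  [0.011,-0.004,0.08,0,0,0.02],
  [0.011,-0.004,0.12,0,0,0.02],
  [0.011,-0.004,0.155,0,0,0.02],
  [0.011,-0.004,0.184,0,0,0.02],
])

```text
time_s: 1.82
ee_pos: [0.4982, -0.0146, 0.0631]
eef_rot: [3.141, 0.002, -0.222]
force: [0.2, 0.9, -0.1]
grip_width: 0.0004
```

Emit:
move_arm([
  [0.019,-0.007,0,0,0,0],
  [0.028,-0.009,0,0,0,0],
  [0.037,-0.012,0,0,0,0],
  [0.046,-0.016,0,0,0,0],
  [0.054,-0.021,0,0,0,0],
])

```text
time_s: 2.23
ee_pos: [0.5564, -0.0062, 0.0651]
eef_rot: [3.141, 0.002, -0.222]
force: [-3.4, 0.6, 0.8]
grip_width: 0.0005
```

Emit:
move_arm([
  [0.008,-0.007,0,0,0,0],
  [0.015,-0.015,0,0,0,0],
  [0.0205,-0.024,0,0,0,0],
  [0.025,-0.034,0,0,0,0],
  [0.028,-0.042,0,0,0,0],
])

```text
time_s: 2.65
ee_pos: [0.5938, 0.0303, 0.0655]
eef_rot: [3.141, 0.0, -0.221]
force: [-2.3, -1.5, -0.2]
grip_width: 0.0005
```

```bash
python3 - <<'E'
from push import *
o=ctrl.get_obs();print(o["ee_pos"],o["eef_rot"],o["force"],o["time_s"])
rows(o,[(P(t),down(A)) for t in(.05,0,-.03,-.06)])
E
```

```text
[0.59379687 0.0302547  0.06551429] [ 3.14136794e+00  4.28671863e-04 -2.21024567e-01] [-2.3496457  -1.47153165 -0.1896579 ] 2.65
[-0.0011, -0.0004, 0.0005, 0.0004, 0.0008, -0.0058]
[-0.0001, -0.0045, 0.0005, 0.0004, 0.0008, -0.0058]
[0.0003, -0.0065, 0.0005, 0.0004, 0.0008, -0.0058]
[0.0007, -0.0086, 0.0005, 0.0004, 0.0008, -0.0058]
```

Push on gently until a stop is felt.

Emit:
move_arm([
  [0,-0.001,0,0,0,0],
  [0,-0.002,0,0,0,0],
  [0,-0.003,0,0,0,0],
  [0,-0.004,0,0,0,0],
  [0,-0.005,0,0,0,0],
])

```text
time_s: 3.07
ee_pos: [0.5946, 0.035, 0.0658]
eef_rot: [-3.142, -0.0, -0.221]
force: [0.2, -2.0, 0.1]
grip_width: 0.0004
```

Emit:
move_arm([
  [0,-0.001,0,0,0,0],
  [0,-0.002,0,0,0,0],
  [0,-0.003,0,0,0,0],
  [0,-0.004,0,0,0,0],
  [0,-0.004,0,0,0,0],
])

```text
time_s: 3.48
ee_pos: [0.5955, 0.0384, 0.0658]
eef_rot: [3.14, -0.0, -0.22]
force: [0.0, -6.9, 2.6]
grip_width: 0.0003
```

Emit:
move_arm([
  [0,-0.001,0,0,0,0],
  [0,-0.002,0,0,0,0],
  [0,-0.002,0,0,0,0],
  [0,-0.002,0,0,0,0],
  [0,-0.002,0,0,0,0],
])

```text
time_s: 3.9
ee_pos: [0.5955, 0.0386, 0.0658]
eef_rot: [3.138, 0.001, -0.221]
force: [-6.3, -19.6, 4.7]
grip_width: 0.0004
```

Emit:
move_arm([
  [0,0.015,0,0,0,0],
  [0,0.025,-0.01,0,0,0],
  [-0.01,0.025,-0.05,0,0,0],
  [-0.02,0.02,-0.09,0,0,0],
  [-0.03,0.01,-0.115,0,0,0],
])

```text
time_s: 4.32
ee_pos: [0.5646, 0.037, 0.185]
eef_rot: [-3.14, -0.003, -0.222]
force: [0.4, 0.3, 0.9]
grip_width: 0.0006
```

```bash
python3 - <<'E'
from h import *
from station import ctrl
import json
o=ctrl.get_obs();print(o["ee_pos"],o["eef_rot"],o["force"])
i=ctrl.camera_info("wrist");im=ctrl.camera("wrist")[:,:,::-1]
json.dump({k:np.array(v).tolist() for k,v in i.items()},open("w2.json","w"))
cv2.imwrite("pics/w2.png",im);cv2.imwrite("pics/w2b.png",cv2.resize(im[:300,56:456],(800,600),interpolation=cv2.INTER_CUBIC))
E
```

```text
[0.56463344 0.03700528 0.18504221] [-3.14038486 -0.00341879 -0.22174763] [0.39543296 0.34217082 0.89505269]
```

View pics/w2b.png

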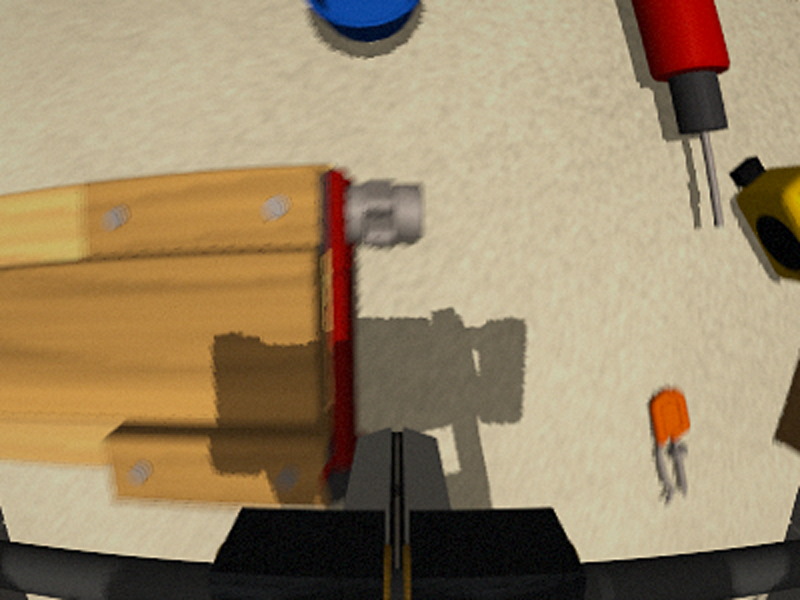

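The lever is shut along the end face with the stud through the fork (stud at about (385,212)). The picture is motion-blurred, so I'll take a still, enlarged one of the stud.

```bash
python3 - <<'E'
from h import *
from station import ctrl
import json
for _ in range(3): ctrl.camera("top")
o=ctrl.get_obs();print(o["ee_pos"],o["eef_rot"],o["joint_vel"])
i=ctrl.camera_info("wrist");im=ctrl.camera("wrist")[:,:,::-1]
json.dump({k:np.array(v).tolist() for k,v in i.items()},open("w2.json","w"))
cv2.imwrite("pics/w2.png",im);cv2.imwrite("pics/w2c.png",cv2.resize(im[70:145,205:305],(800,600),interpolation=cv2.INTER_CUBIC))
E
```

```text
[0.56448354 0.03777485 0.18129843] [-3.14103145e+00 -1.16804017e-03 -2.19882115e-01] [-0.00891486  0.03981473  0.0183135  -0.00060429 -0.00673303  0.00136045]
```

View pics/w2c.png

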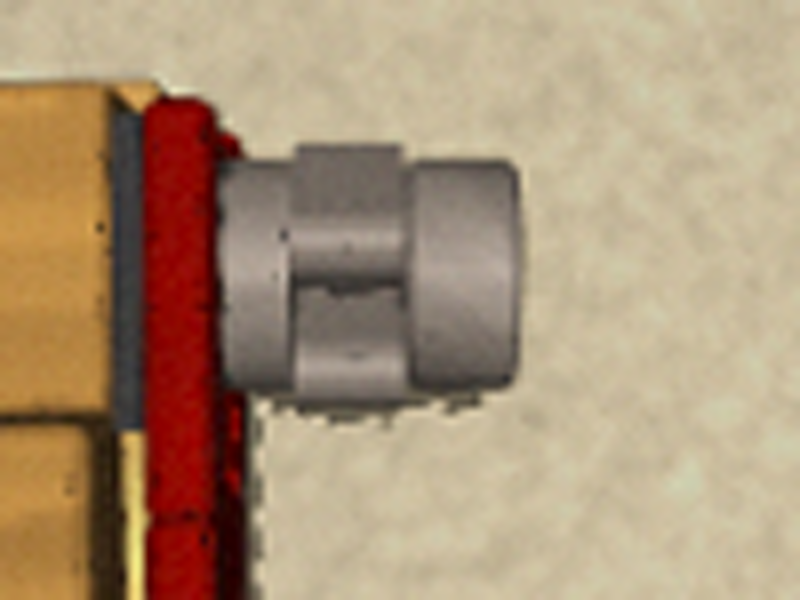

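Stud in the still crop: its edges are at y=160 and 388, its end at x=520, and the hole band spans x=295 to 405.

```bash
python3 - <<'E'
from h import *
import json
np.set_printoptions(precision=4,suppress=True)
W=Cam(json.load(open("w2.json")),True);T=None
g=lambda x,y:(205+x/8-.44,70+y/8-.44)
def mid(x,y1,y2,z=.075):
    r=W.ray(g(x,y1))+W.ray(g(x,y2));return W.c+r*(z-W.c[2])/r[2]
print("cam",W.c)
a,b=mid(240,160,388),mid(505,160,388);print("axis",a,b,np.degrees(np.arctan2(*(a-b)[:2])))
y=np.array([.216,.976,0]);c=mid(520,160,388);print("end(max silhouette)",c,"centre by end",c+.02*y)
print("hole mid",mid(350,160,388), W.plane(g(350,274),.087))
for z in(.103,):
  print("lever outer top edge",W.plane(g(215,130),z),W.plane(g(215,580),z),np.degrees(np.arctan2(*((W.plane(g(215,130),z)-W.plane(g(215,580),z))[1::-1]))))
E
```

```text
cam [0.6358 0.021  0.36  ]
axis [0.6473 0.0375 0.075 ] [0.6404 0.0069 0.075 ] 12.700227398302586
end(max silhouette) [0.64   0.0052 0.075 ] centre by end [0.6443 0.0247 0.075 ]
hole mid [0.6443 0.0248 0.075 ] [0.644  0.0246 0.087 ]
lever outer top edge [0.662 0.035 0.103] [0.6144 0.046  0.103 ] -12.983449004272588
```

```bash
python3 - <<'E'
from h import *
from station import ctrl
rows(ctrl.get_obs(),[((.394,-.243,.2),down(-.42))])
E
```

```text
[-0.1048, 0.311, -0.0198, 0.0001, 0.0016, 0.3816]
```

Emit:
move_arm([
  [-0.105,0.311,-0.02,0,0,0.38],
  [-0.105,0.311,-0.02,0,0,0.38],
  [-0.105,0.311,-0.02,0,0,0.38],
  [-0.105,0.311,-0.02,0,0,0.38],
  [-0.105,0.311,-0.02,0,0,0.38],
], fingers=0.3)

```text
time_s: 4.98
ee_pos: [0.4547, -0.1413, 0.192]
eef_rot: [-3.142, 0.003, -0.419]
force: [1.3, -1.1, 0.2]
grip_width: 0.0307
```

```bash
python3 - <<'E'
from h import *
from station import ctrl
rows(ctrl.get_obs(),[((.394,-.243,.2),down(-.42))])
E
```

```text
[-0.0141, 0.1176, -0.008, -0.0, 0.0051, 0.0014]
```

Emit:
move_arm([
  [-0.014,0.118,-0.008,0,0.005,0],
  [-0.014,0.118,-0.008,0,0.005,0],
  [-0.014,0.118,-0.008,0,0.005,0],
  [-0.014,0.118,-0.008,0,0.005,0],
  [-0.014,0.118,-0.008,0,0.005,0],
])

```text
time_s: 5.4
ee_pos: [0.3946, -0.2432, 0.2002]
eef_rot: [-3.141, -0.001, -0.423]
force: [0.6, 0.3, 0.1]
grip_width: 0.0605
```

```bash
python3 - <<'E'
from h import *
from station import ctrl
import json
for _ in range(3): ctrl.camera("top")
o=ctrl.get_obs();print(o["ee_pos"],o["eef_rot"],o["joint_vel"])
i=ctrl.camera_info("wrist");im=ctrl.camera("wrist")[:,:,::-1]
json.dump({k:np.array(v).tolist() for k,v in i.items()},open("w3.json","w"))
W=Cam(i,True);u=W.proj([.458,-.272,.1])[0];print(u)
x,y=int(u[0])-80,max(0,int(u[1])-60);print(x,y)
cv2.imwrite("pics/w3.png",im);cv2.imwrite("pics/w3c.png",cv2.resize(im[y:y+120,x:x+160],(800,600),interpolation=cv2.INTER_CUBIC))
E
```

```text
[ 0.3960168  -0.24118207  0.20054927] [-3.14106393e+00 -1.20724210e-03 -4.18385902e-01] [ 0.01547993 -0.0039253  -0.00244992 -0.00148134  0.00167004 -0.00359842]
[256.53571556 116.15674229]
176 56
```

View pics/w3c.png

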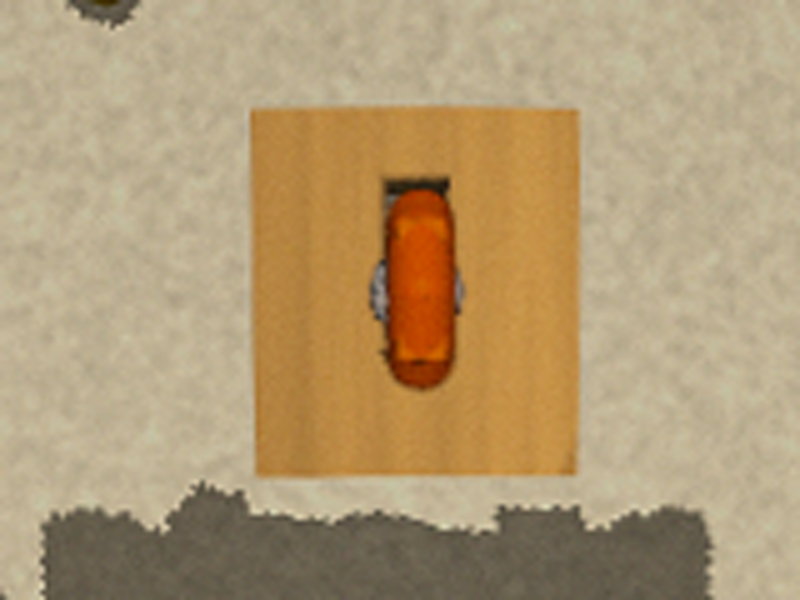

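The cotter is aligned with the tool's axes: the head spans (388-455, 190-388), the collar is centred at (418,290), and the bow side points up in the image.

```bash
python3 - <<'E'
from h import *
from station import ctrl
import json
np.set_printoptions(precision=4,suppress=True)
W=Cam(json.load(open("w3.json")),True);print(W.c)
g=lambda x,y,z:W.plane((176+x/5-.4,56+y/5-.4),z)
print("collar",g(418,290,.064),"head top",g(421,288,.12),"head ends",g(421,192,.115),g(421,386,.115))
print("head dir",np.degrees(np.arctan2(*(g(421,200,.12)-g(421,360,.12))[1::-1])))
b=[g(252,108,.06),g(579,108,.06),g(577,474,.06),g(257,474,.06)];print("block",b,np.mean(b,0),np.degrees(np.arctan2(*(b[0]-b[3])[1::-1])))
E
```

```text
[ 0.4627 -0.2718  0.3792]
collar [ 0.4587 -0.2757  0.064 ] head top [ 0.4596 -0.2756  0.12  ] head ends [ 0.4751 -0.2826  0.115 ] [ 0.4435 -0.2686  0.115 ]
head dir -23.873306049305867
block [array([ 0.5092, -0.2597,  0.06  ]), array([ 0.4812, -0.3231,  0.06  ]), array([ 0.4085, -0.2913,  0.06  ]), array([ 0.4366, -0.2279,  0.06  ])] [ 0.4589 -0.2755  0.06  ] -23.662140926763364
```

```bash
python3 - <<'E'
from h import *
from station import ctrl
rows(ctrl.get_obs(),[((.459,-.2748,.16),down(-.415)),((.459,-.2748,.093),down(-.415))])
E
```

```text
[0.0711, 0.0054, 0.0408, -0.0007, -0.0028, -0.0053]
[0.071, 0.0054, 0.1078, -0.0007, -0.0028, -0.0053]
```

Emit:
move_arm([
  [0.03,0.005,0.02,0,0,-0.005],
  [0.06,0.0055,0.035,0,0,-0.005],
  [0.071,0.0055,0.041,0,0,-0.005],
  [0.071,0.0055,0.041,0,0,-0.005],
  [0.071,0.0055,0.041,0,0,-0.005],
])

```text
time_s: 6.02
ee_pos: [0.4587, -0.2749, 0.1598]
eef_rot: [-3.141, -0.001, -0.415]
force: [-1.2, 0.4, 0.5]
grip_width: 0.0608
```

```bash
python3 - <<'E'
from h import *
from station import ctrl
rows(ctrl.get_obs(),[((.459,-.2748,.093),down(-.415))])
E
```

```text
[0.0002, -0.0002, 0.0668, -0.0008, -0.0016, 0.0002]
```

Emit:
move_arm([
  [0,0,0.02,0,0,0],
  [0,0,0.04,0,0,0],
  [0,0,0.055,0,0,0],
  [0,0,0.067,0,0,0],
  [0,0,0.067,0,0,0],
])

```text
time_s: 6.43
ee_pos: [0.4575, -0.2748, 0.0922]
eef_rot: [-3.141, -0.0, -0.416]
force: [-0.5, 0.2, 0.4]
grip_width: 0.061
```

Emit:
move_arm([
  [0,0,0,0,0,0],
  [0,0,0,0,0,0],
  [0,0,0,0,0,0],
  [0,0,0,0,0,0],
  [0,0,0,0,0,0],
], fingers=-1, grip_force=10)

```text
time_s: 6.85
ee_pos: [0.4588, -0.2761, 0.0941]
eef_rot: [3.141, -0.004, -0.417]
force: [0.4, -0.0, -0.6]
grip_width: 0.0313
```

Emit:
move_arm([
  [0,0,0,0,0,0],
  [0,0,0,0,0,0],
  [0,0,0,0,0,0],
  [0,0,0,0,0,0],
  [0,0,0,0,0,0],
])

```text
time_s: 7.27
ee_pos: [0.4586, -0.276, 0.0935]
eef_rot: [-3.142, -0.003, -0.417]
force: [-0.7, 0.4, -0.3]
grip_width: 0.0118
```

Emit:
move_arm([
  [0,0,0,0,0,0],
  [0,0,0,0,0,0],
  [0,0,-0.02,0,0,0],
  [0,0,-0.045,0,0,0],
  [0,0,-0.08,0,0,0],
], grip_force=50)

```text
time_s: 7.68
ee_pos: [0.4574, -0.2753, 0.1725]
eef_rot: [-3.141, 0.002, -0.417]
force: [-0.3, -0.3, -0.5]
grip_width: 0.0112
```

```bash
cat > ins.py <<'E'
from h import *
from station import ctrl
C=np.array([.6443,.0248,.075]);A=-.222
xc=np.array([np.cos(A),np.sin(A),0]);yc=np.array([-np.sin(A),np.cos(A),0]);t=np.radians(35)
zs=np.array([0,0,np.cos(t)])-np.sin(t)*xc; xs=np.cross(yc,zs)
RS=Ro.from_matrix(np.c_[xs,-yc,-zs])   # tool frame when aligned
G=.077                                  # TCP along cotter z
def tcp(tipz,dx=0,dy=0): return C+zs*(tipz+G)+xs*dx+yc*dy   # tip at stud-z tipz (home: -0.03)
E
python3 - <<'E'
from ins import *
o=ctrl.get_obs();print(o["ee_pos"],o["eef_rot"],o["grip_width"],o["qpos"],o["force"])
print(RS.as_euler("xyz"),tcp(.06),tcp(-.03))
i=ctrl.camera_info("side");S=Cam(i);im=ctrl.camera("side")[:,:,::-1];u=S.proj(o["ee_pos"])[0];print(u)
rows(o,[(tcp(.08),RS)])
E
```

```text
[ 0.45743951 -0.27529081  0.17245563] [-3.14074722e+00  1.67985541e-03 -4.16721737e-01] 0.011229753259406455 [-6.10612568e-01  2.94581002e-01  1.60703131e+00  5.34591416e-04
  1.24179166e+00  1.37673302e+00] [-0.32028482 -0.25656385 -0.4850301 ]
[ 3.14159265 -0.61086524 -0.222     ] [0.56764846 0.04210182 0.18722383] [0.61800348 0.03073566 0.11350015]
[300.0973634  125.40033471]
[-0.039, -0.3326, -0.0308, 0.1117, 1.166, -0.3609]
```

Emit:
move_arm([
  [-0.039,-0.333,-0.06,0.1,0.9,-0.3],
  [-0.039,-0.333,-0.06,0.1,0.9,-0.3],
  [-0.039,-0.333,-0.06,0.1,0.9,-0.3],
  [-0.039,-0.333,-0.06,0.1,0.9,-0.3],
  [-0.039,-0.333,-0.06,0.1,0.9,-0.3],
])

```text
time_s: 8.15
ee_pos: [0.5166, -0.0777, 0.2086]
eef_rot: [-3.125, -0.481, -0.258]
force: [-0.7, -0.5, -1.6]
grip_width: 0.0116
```

```bash
python3 - <<'E'
from ins import *
o=ctrl.get_obs();print(o["qpos"],o["force"])
rows(o,[(tcp(.08),RS)])
E
```

```text
[-0.21844307 -0.01889328  1.95194409 -0.00295657  0.72765455  1.60835785] [-0.71398212 -0.53513843 -1.61546495]
[0.0042, -0.1283, 0.0099, 0.0046, 0.2482, -0.0614]
```

Emit:
move_arm([
  [0.004,-0.04,0.005,0,0.15,-0.06],
  [0.004,-0.08,0.01,0.005,0.248,-0.06],
  [0.004,-0.115,0.01,0.005,0.248,-0.06],
  [0.004,-0.128,0.01,0.005,0.248,-0.06],
  [0.004,-0.128,0.01,0.005,0.248,-0.06],
])

```text
time_s: 8.57
ee_pos: [0.5591, 0.0449, 0.2046]
eef_rot: [3.141, -0.606, -0.221]
force: [-1.0, -0.4, -1.4]
grip_width: 0.0118
```

```bash
python3 - <<'E'
from ins import *
import json
for _ in range(3): ctrl.camera("top")
o=ctrl.get_obs();print(o["ee_pos"],o["eef_rot"],o["qpos"],o["force"])
rows(o,[(tcp(.08),RS)])
i=ctrl.camera_info("wrist");im=ctrl.camera("wrist")[:,:,::-1]
W=Cam(i,True);json.dump({k:np.array(v).tolist() for k,v in i.items()},open("w4.json","w"))
S=Cam(ctrl.camera_info("side"));s=ctrl.camera("side")[:,:,::-1];T=Cam(ctrl.camera_info("top"));tp=ctrl.camera("top")[:,:,::-1]
tip=np.array(o["ee_pos"])+Ro.from_euler("xyz",o["eef_rot"]).apply([0,0,G])
for n,c,m in(("w",W,im),("s",S,s),("t",T,tp)):
    print(n,"tip pred",c.proj(tip),"stud",c.proj(C));cv2.imwrite(f"pics/{n}4.png",m)
f=lambda m,c,P,k:(lambda u:(print(u),cv2.resize(m[u[1]:u[1]+int(300/k),u[0]:u[0]+int(400/k)],(400,300),interpolation=cv2.INTER_CUBIC))[1])([max(0,int(v)) for v in c.proj(P)[0]-[200/k,150/k]])
M=(tip+C)/2
out=np.vstack([np.hstack([f(im,W,M,3),f(im,W,M,5)]),np.hstack([f(s,S,M,4),f(tp,T,M,4)])])
cv2.imwrite("pics/m4.png",out)
E
```

```text
[0.55868354 0.0415377  0.20459892] [ 3.14092261 -0.60562478 -0.22451556] [ 0.09577448  0.04919262  1.93642707 -0.3244782   0.59943657  2.10796496] [-0.68056309  0.13300776 -0.05986689]
[-0.0029, -0.0025, -0.0008, 0.004, 0.01, -0.0039]
w tip pred [[253.20703113 194.07001761]] stud [[250.93881732 176.95383763]]
s tip pred [[215.95721217 201.87023831]] stud [[196.20119996 226.56155346]]
t tip pred [[194.94516731 154.84214611]] stud [[202.47185895 144.04726061]]
[185, 134]
[211, 154]
[155, 177]
[148, 111]
```

View pics/m4.png

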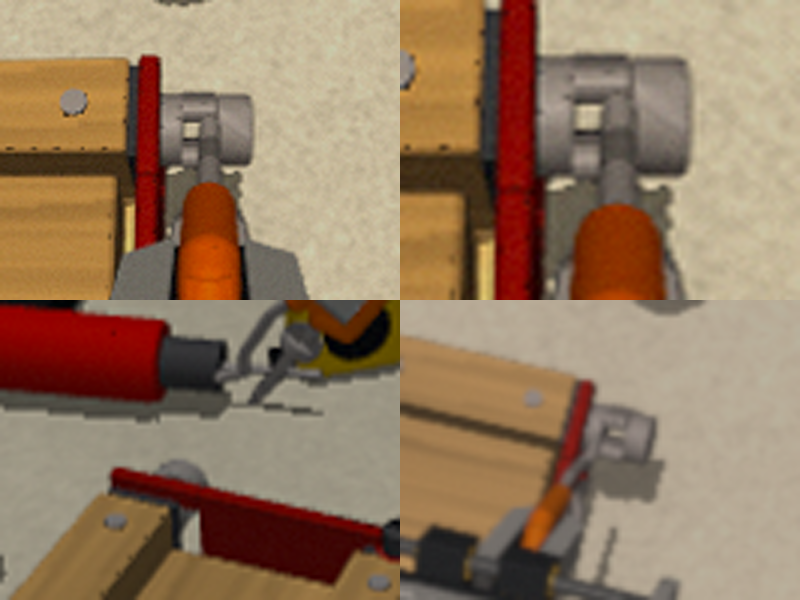

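Wrist panel: I can see through the hole, centred at about (603,115) in panel 2, with the bow in front of it. The side view shows the tip at about (246,402), where the prediction puts it (244,400). I'll correct the offset and go closer.

```bash
python3 - <<'E'
from ins import *
rows(ctrl.get_obs(),[(tcp(.024,0,.0005),RS)])
E
```

```text
[-0.003, -0.0038, 0.0553, 0.0055, 0.009, -0.0066]
```

Emit:
move_arm([
  [-0.003,-0.004,0.01,0.005,0.009,-0.006],
  [-0.003,-0.004,0.025,0.005,0.009,-0.006],
  [-0.003,-0.004,0.04,0.005,0.009,-0.006],
  [-0.003,-0.004,0.05,0.005,0.009,-0.006],
  [-0.003,-0.004,0.055,0.005,0.009,-0.006],
])

```text
time_s: 9.28
ee_pos: [0.588, 0.0385, 0.1567]
eef_rot: [3.141, -0.61, -0.222]
force: [0.2, -0.2, -1.5]
grip_width: 0.0118
```

```bash
cat > look.py <<'E'
from ins import *
import sys
n=sys.argv[1]
for _ in range(3): ctrl.camera("top")
o=ctrl.get_obs();print(o["ee_pos"],o["eef_rot"],o["force"],o["time_s"])
R=Ro.from_euler("xyz",o["eef_rot"]);tip=np.array(o["ee_pos"])+R.apply([0,0,G])
print("tip in stud",[float(np.round((tip-C)@v,4)) for v in(xs,yc,zs)],"tool vs RS deg",np.degrees((RS.inv()*R).as_rotvec()))
ps=[]
for c,k,fish in(("wrist",5,1),("side",6,0),("top",6,0)):
    cam=Cam(ctrl.camera_info(c),fish);m=ctrl.camera(c)[:,:,::-1];cv2.imwrite(f"pics/{c}_{n}.png",m)
    M=C+zs*.02 if c!="side" else C+zs*.03
    x,y=[max(0,int(v)) for v in cam.proj(M)[0]-[200/k,150/k]]
    p=cv2.resize(m[y:y+int(300/k),x:x+int(400/k)],(400,300),interpolation=cv2.INTER_CUBIC)
    print(c,x,y,k,"tip",(cam.proj(tip)[0]-[x,y]+.5)*k,"C",(cam.proj(C)[0]-[x,y]+.5)*k,"mouth",(cam.proj(C+.014*zs)[0]-[x,y]+.5)*k)
    ps.append(p)
cv2.imwrite(f"pics/m_{n}.png",np.vstack([np.hstack(ps[:2]),np.hstack([ps[2],ps[2]*0])]))
E
python3 look.py 5
```

```text
[0.58786035 0.0390378  0.15794817] [ 3.14140425 -0.61049362 -0.22137555] [-0.73330879 -0.58880511 -0.85716143] 9.4333
tip in stud [-0.0001, 0.0015, 0.0243] tool vs RS deg [ 0.00972162 -0.02128927 -0.02931372]
wrist 214 162 5 tip [198.76146326 162.90945646] C [206.69832018 127.9586356 ] mouth [206.86580866 147.00298813]
side 170 193 6 tip [194.38723421 166.11378718] C [160.20719978 204.36932076] mouth [180.70851054 180.94223615]
top 166 121 6 tip [202.18384642 161.01370019] C [221.83115367 141.28356366] mouth [212.87955895 152.89630139]
```

View pics/m_5.png

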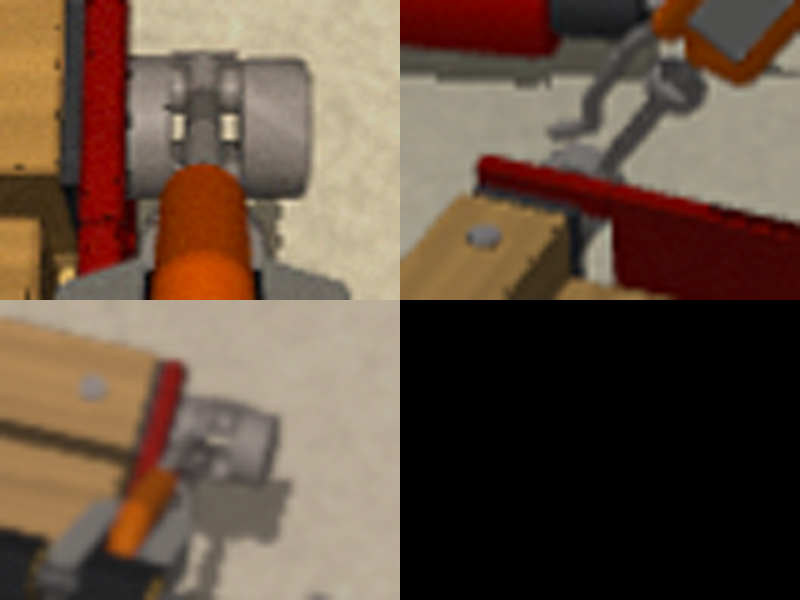

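Wrist panel: the leg and bow are centred on the hole across the stud (205 against 204). In the side panel the leg may sit to one side, so I'll enlarge it with the predicted axis points marked.

```bash
python3 - <<'E'
from ins import *
o=ctrl.get_obs();R=Ro.from_euler("xyz",o["eef_rot"])
S=Cam(ctrl.camera_info("side"));T=Cam(ctrl.camera_info("top"))
ps=[]
for c,n,k in((S,"side",10),(T,"top",10)):
    m=cv2.imread(f"pics/{n}_5.png");x,y=[int(v) for v in c.proj(C+zs*.03)[0]-[20,20 if n=="side" else 30]]
    p=cv2.resize(m[y:y+60,x:x+40],(400,600),interpolation=cv2.INTER_CUBIC)
    for z in(0,.012,.03,.044,.052,.09):
        u=(c.proj(np.array(o["ee_pos"])+R.apply([0,0,G-z]))[0]-[x,y]+.5)*k;print(n,z,u.round())
        if n=="side" : cv2.circle(p,[int(v) for v in u],2,(0,255,0),-1)
    for q in(C,C+.014*zs): 
        u=(c.proj(q)[0]-[x,y]+.5)*k;print("C/mouth",u.round());cv2.circle(p,[int(v) for v in u],2,(255,0,0),-1)
    ps.append(p)
cv2.imwrite("pics/z5.png",np.hstack(ps))
E
```

```text
side 0 [192. 225.]
side 0.012 [223. 190.]
side 0.03 [269. 137.]
side 0.044 [306.  95.]
side 0.052 [327.  71.]
side 0.09 [433. -49.]
C/mouth [137. 291.]
C/mouth [171. 252.]
top 0 [205. 297.]
top 0.012 [191. 314.]
top 0.03 [171. 341.]
top 0.044 [154. 362.]
top 0.052 [144. 374.]
top 0.09 [ 97. 436.]
C/mouth [240. 265.]
C/mouth [225. 285.]
```

View pics/z5.png

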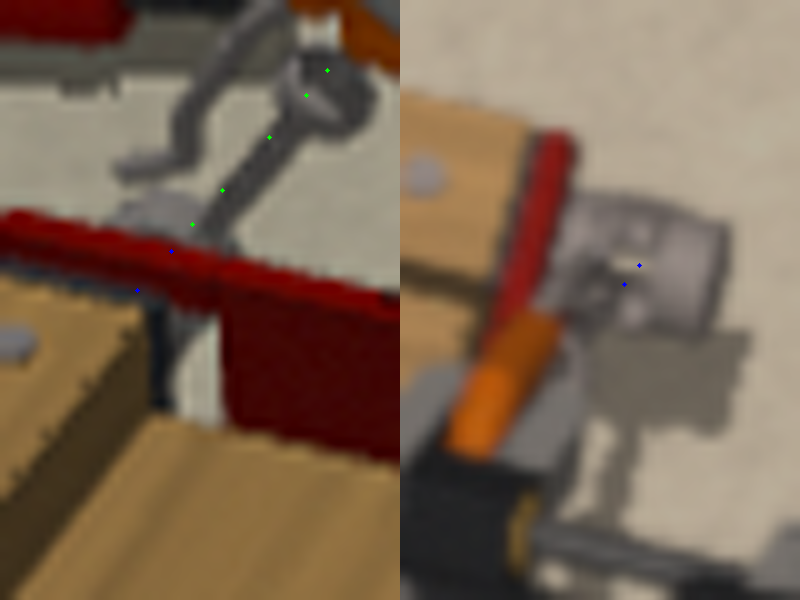

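```bash
python3 - <<'E'
from ins import *
S=Cam(ctrl.camera_info("side"));x,y=[int(v) for v in S.proj(C+zs*.03)[0]-[20,20]]
for yy in(-.02,-.007,.007):
    a=np.linspace(0,2*np.pi,73);P=C+yy*yc+.014*(np.cos(a)[:,None]*xc+np.sin(a)[:,None]*np.array([0,0,1]))
    u=(S.proj(P)-[x,y]+.5)*10;print(yy,"top",u[u[:,1].argmin()].round(),"left",u[u[:,0].argmin()].round(),"right",u[u[:,0].argmax()].round())
# column profile of grey stud vs red/sand
m=cv2.resize(cv2.imread("pics/side_5.png")[y:y+60,x:x+40],(400,600),interpolation=cv2.INTER_CUBIC)
h=cv2.cvtColor(m,cv2.COLOR_BGR2HSV)
for r in(120,150,160,170,180,190,200,205,210,215,220,230,240): print(r,[(int(a),int(b)) for a,b in h[r,90:330:10,1:]])
E
```

```text
-0.02 top [161. 176.] left [118. 216.] right [245. 254.]
-0.007 top [132. 211.] left [ 88. 251.] right [217. 291.]
0.007 top [100. 250.] left [ 56. 291.] right [187. 331.]
120 [(38, 159), (40, 158), (41, 156), (40, 154), (40, 153), (41, 154), (39, 156), (38, 160), (34, 112), (16, 65), (13, 60), (33, 86), (40, 147), (39, 168), (40, 158), (39, 157), (39, 158), (39, 162), (38, 135), (26, 77), (13, 59), (15, 66), (16, 65), (18, 72)]
150 [(40, 158), (39, 157), (39, 158), (38, 159), (34, 142), (31, 133), (32, 135), (27, 130), (20, 100), (19, 68), (21, 61), (31, 91), (38, 142), (40, 160), (40, 160), (41, 162), (35, 115), (12, 63), (8, 63), (16, 64), (27, 76), (37, 130), (41, 163), (39, 158)]
160 [(38, 155), (38, 156), (39, 143), (28, 127), (20, 115), (19, 107), (17, 103), (14, 94), (10, 79), (12, 64), (23, 66), (35, 109), (40, 152), (39, 162), (39, 163), (37, 125), (21, 74), (12, 62), (12, 62), (23, 67), (36, 107), (39, 157), (39, 169), (40, 165)]
170 [(37, 152), (39, 157), (39, 132), (21, 95), (9, 83), (16, 82), (19, 80), (22, 80), (27, 85), (34, 91), (33, 102), (40, 142), (40, 167), (39, 
[... 1788 characters left out ...]
117), (18, 116), (16, 113), (17, 88), (16, 63), (13, 60), (26, 80), (38, 129), (40, 161), (41, 160), (41, 155), (38, 156), (37, 158), (39, 158), (39, 156), (39, 157)]
230 [(196, 117), (182, 112), (185, 105), (142, 111), (93, 107), (50, 91), (29, 87), (20, 89), (10, 99), (11, 112), (10, 102), (10, 76), (8, 62), (4, 64), (28, 102), (39, 156), (39, 165), (40, 154), (41, 155), (40, 158), (38, 159), (37, 159), (37, 157), (39, 158)]
240 [(255, 108), (255, 109), (255, 112), (253, 112), (226, 107), (207, 101), (210, 101), (187, 94), (137, 93), (77, 99), (38, 94), (27, 85), (24, 75), (14, 74), (14, 90), (30, 136), (36, 163), (37, 158), (37, 158), (38, 160), (40, 160), (39, 158), (38, 156), (38, 156)]
```

Relative to the stud's own outline, the leg runs parallel to the hole and about 1 mm to the -x side. I'll nudge it +0.7 mm and enter slowly.

Emit:
move_arm([
  [0.0007,0,0.004,0,0,0],
  [0.0007,0,0.008,0,0,0],
  [0.0007,0,0.012,0,0,0],
  [0.0007,0,0.016,0,0,0],
  [0.0007,0,0.018,0,0,0],
])

```text
time_s: 10.0
ee_pos: [0.5987, 0.0369, 0.1429]
eef_rot: [3.141, -0.61, -0.221]
force: [-0.8, -0.4, 1.1]
grip_width: 0.0116
```

```bash
cat > st.py <<'E'
from ins import *
o=ctrl.get_obs();R=Ro.from_euler("xyz",o["eef_rot"]);tip=np.array(o["ee_pos"])+R.apply([0,0,G])
print("tip in stud mm",[round(float((tip-C)@v)*1e3,1) for v in(xs,yc,zs)],"F tool",R.inv().apply(o["force"]).round(1),"M",R.inv().apply(o["moment"]).round(2),o["grip_width"],o["time_s"])
E
python3 st.py
```

```text
tip in stud mm [0.2, 1.8, 5.6] F tool [ 0.1  0.6 -1.3] M [ 0.04 -0.11  0.04] 0.011570245228007748 10.0
```

Emit:
move_arm([
  [0,0,0.003,0,0,0],
  [0,0,0.006,0,0,0],
  [0,0,0.009,0,0,0],
  [0,0,0.012,0,0,0],
  [0,0,0.012,0,0,0],
])

```text
time_s: 10.42
ee_pos: [0.6063, 0.0355, 0.1342]
eef_rot: [-3.141, -0.613, -0.221]
force: [7.2, -1.9, -1.3]
grip_width: 0.0116
```

```bash
python3 st.py
```

```text
tip in stud mm [1.9, 2.2, -5.9] F tool [5.3 0.3 5.3] M [-0.04  1.3  -0.01] 0.011601926495585564 10.4167
```

Emit:
move_arm([
  [0,0,0.002,0,0,0],
  [0,0,0.004,0,0,0],
  [0,0,0.006,0,0,0],
  [0,0,0.006,0,0,0],
  [0,0,0.006,0,0,0],
])

```text
time_s: 10.83
ee_pos: [0.6094, 0.0347, 0.1293]
eef_rot: [-3.141, -0.613, -0.221]
force: [7.5, -1.3, -0.1]
grip_width: 0.0116
```

```bash
python3 st.py
```

```text
tip in stud mm [1.6, 2.1, -11.7] F tool [ 6.1 -0.4  4.5] M [-0.08  1.34 -0.03] 0.011579495241069448 10.8333
```

Emit:
move_arm([
  [0.001,0,0.002,0,0,0],
  [0.001,0,0.004,0,0,0],
  [0.001,0,0.006,0,0,0],
  [0.001,0,0.008,0,0,0],
  [0.001,0,0.01,0,0,0],
])

```text
time_s: 11.25
ee_pos: [0.6155, 0.0334, 0.1215]
eef_rot: [-3.141, -0.612, -0.221]
force: [2.8, -0.6, 3.5]
grip_width: 0.0116
```

```bash
python3 st.py
```

```text
tip in stud mm [2.2, 2.1, -21.7] F tool [ 4.3 -0.  -1.3] M [-0.03  0.96  0.03] 0.011565580809941828 11.25
```

Emit:
move_arm([
  [0,0,0.002,0,0,0],
  [0,0,0.004,0,0,0],
  [0,0,0.006,0,0,0],
  [0,0,0.007,0,0,0],
  [0,0,0.008,0,0,0],
])

```text
time_s: 11.67
ee_pos: [0.6191, 0.0323, 0.114]
eef_rot: [3.141, -0.609, -0.221]
force: [-11.0, 0.7, 12.9]
grip_width: 0.0114
```

```bash
python3 st.py
```

```text
tip in stud mm [0.7, 1.7, -30.0] F tool [ -1.6   1.7 -16.8] M [-0.14 -0.5   0.01] 0.011434942048215681 11.6667
```

Emit:
move_arm([
  [0,0,0.001,0,0,0],
  [0,0,0.002,0,0,0],
  [0,0,0.002,0,0,0],
  [0,0,0.002,0,0,0],
  [0,0,0.002,0,0,0],
])

```text
time_s: 12.08
ee_pos: [0.6196, 0.0322, 0.1138]
eef_rot: [3.141, -0.61, -0.221]
force: [-27.6, 2.5, 25.8]
grip_width: 0.0118
```

```bash
python3 st.py; python3 look.py 6
```

```text
tip in stud mm [1.1, 1.8, -30.4] F tool [ -7.8   3.6 -36.9] M [-0.68 -2.04  0.04] 0.011843871416911532 12.0833
[0.61957162 0.03221485 0.11383437] [ 3.14063582 -0.60977125 -0.22080007] [-27.03898656   3.40126719  26.5742398 ] 12.2333
tip in stud [0.0011, 0.0018, -0.0304] tool vs RS deg [-0.0154191  -0.06265395 -0.05636906]
wrist 215 184 5 tip [193.6967269   52.82573025] C [204.29132093 111.99003932] mouth [204.69102155 141.14196976]
side 170 193 6 tip [112.00584766 254.74744682] C [160.20719978 204.36932076] mouth [180.70851054 180.94223615]
top 166 121 6 tip [236.5199865 113.2629334] C [221.83115367 141.28356366] mouth [212.87955895 152.89630139]
```

View pics/m_6.png

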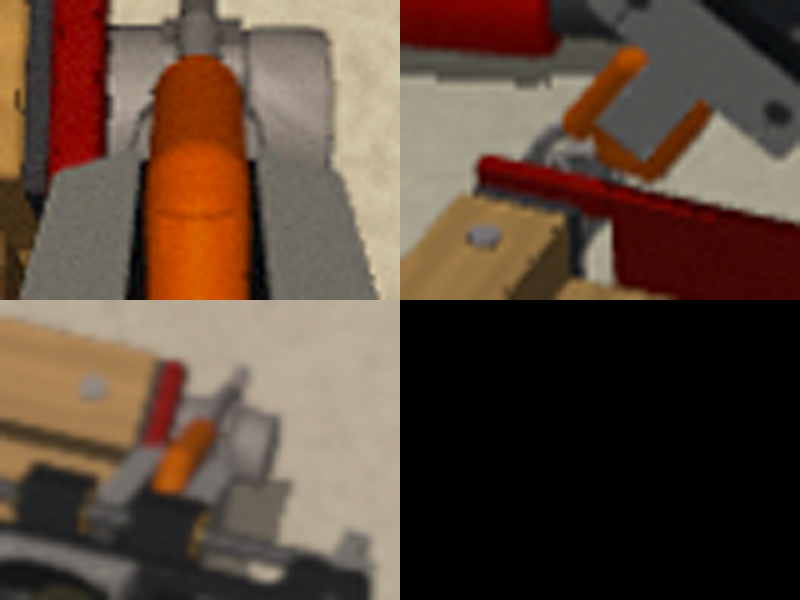

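Hard stop felt: the collar is on the stud and the tip reads -30.4 mm, so the cotter is home. I'll ease the push, then open and back out along the hole.

Emit:
move_arm([
  [0,0,-0.001,0,0,0],
  [0,0,-0.002,0,0,0],
  [0,0,-0.0025,0,0,0],
  [0,0,-0.0025,0,0,0],
  [0,0,-0.0025,0,0,0],
])

```text
time_s: 12.8
ee_pos: [0.619, 0.0323, 0.1146]
eef_rot: [3.141, -0.61, -0.221]
force: [-0.1, -0.5, -0.2]
grip_width: 0.0116
```

```bash
python3 st.py
```

```text
tip in stud mm [1.1, 1.8, -29.5] F tool [-0.2  0.5  0.2] M [-0.   -0.22  0.01] 0.011563970723552218 12.8
```

Emit:
move_arm([
  [0,0,0,0,0,0],
  [0,0,0,0,0,0],
  [0,0,0,0,0,0],
  [0,0,0,0,0,0],
  [0,0,0,0,0,0],
], fingers=-0.2)

```text
time_s: 13.22
ee_pos: [0.6192, 0.0324, 0.115]
eef_rot: [3.142, -0.611, -0.221]
force: [0.2, -0.5, 1.0]
grip_width: 0.0373
```

Emit:
move_arm([
  [0,0,-0.01,0,0,0],
  [0,0,-0.03,0,0,0],
  [0,0,-0.06,0,0,0],
  [0,0,-0.09,0,0,0],
  [0,0,-0.11,0,0,0],
])

```text
time_s: 13.63
ee_pos: [0.5565, 0.0466, 0.2078]
eef_rot: [-3.141, -0.612, -0.221]
force: [-0.3, -0.1, -0.0]
grip_width: 0.0374
```

```bash
python3 look.py 7; python3 st.py
```

```text
[0.5576742  0.04654018 0.20692402] [-3.14026301 -0.61385305 -0.22095524] [ 0.58552336 -0.06589165 -0.89542734] 13.7833
tip in stud [0.0028, 0.0023, 0.0823] tool vs RS deg [ 0.11059081  0.17115628 -0.04909736]
wrist 215 151 5 tip [193.62727831 217.75404932] C [205.09079189 133.13090521] mouth [205.26214368 146.6820961 ]
side 170 193 6 tip [276.60884031  58.16467982] C [160.20719978 204.36932076] mouth [180.70851054 180.94223615]
top 166 121 6 tip [160.66164331 204.98522961] C [221.83115367 141.28356366] mouth [212.87955895 152.89630139]
tip in stud mm [0.8, 1.7, 79.9] F tool [ 0.6 -0.  -0.3] M [ 0.1  -0.27 -0.03] 0.0377488863187781 13.9333
```

View pics/m_7.png

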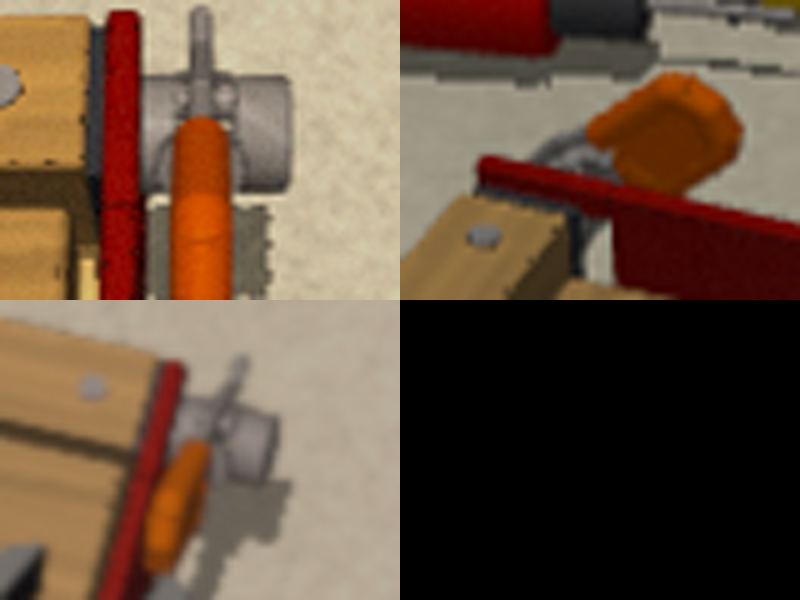

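The cotter stays in with its bow over the stud, but the head seems to have sagged a little in the side view. I'll measure its lean.

```bash
python3 - <<'E'
from ins import *
np.set_printoptions(precision=4,suppress=True)
res={}
for n,f in(("side",0),("top",0),("wrist",1)):
    c=Cam(ctrl.camera_info(n),f);m=ctrl.camera(n)[:,:,::-1];cv2.imwrite(f"pics/{n}_8.png",m)
    k=mask(m,(5,150,80),(15,255,255));u0=c.proj(C+.057*zs)[0]
    b=[q for q in cv2.findContours(k,0,2)[0] if cv2.contourArea(q)>30];q=min(b,key=lambda q:np.hypot(*(np.mean(q[:,0],0)-u0)))
    mm=np.zeros_like(k);cv2.drawContours(mm,[q],-1,255,-1);M=cv2.moments(mm,True);u=(M["m10"]/M["m00"],M["m01"]/M["m00"])
    print(n,M["m00"],"seen",np.round(u,1),"expected head centre (z 87)",u0.round(1),"minAreaRect",cv2.minAreaRect(q))
    e=c.proj(C+.08*zs)[0]-c.proj(C+.034*zs)[0];print("axis dir exp",np.degrees(np.arctan2(e[1],e[0])))
    pts=q[:,0].astype(float)
    for d in(0,.1,.2,.3):  # head ends for lean d about y, towards -x: corners
        z2=np.cos(d)*zs-np.sin(d)*xs;x2=np.cos(d)*xs+np.sin(d)*zs
        print("   lean",d,c.proj(C+.057*z2)[0].round(1))
    res[n]=(c,u)
for a,b in(("side","top"),("side","wrist"),("top","wrist")):
    p,g=tri(*res[a],*res[b]);d=p-C;print(a,b,"head in stud mm",[round(float(d@v)*1e3,1) for v in(xs,yc,zs)],"gap",round(g*1e3,1))
E
```

```text
side 348.0 seen [213.6 214.9] expected head centre (z 87) [210.5 210.2] minAreaRect ((213.80001831054688, 214.90000915527344), (18.80000114440918, 21.80000114440918), 53.13010025024414)
axis dir exp -48.810457320984526
   lean 0 [210.5 210.2]
   lean 0.1 [212.8 212.2]
   lean 0.2 [214.8 214.3]
   lean 0.3 [216.7 216.6]
top 157.0 seen [194.3 155.1] expected head centre (z 87) [196.2 152.2] minAreaRect ((194.25, 155.25), (8.854375839233398, 22.45216941833496), 18.43494987487793)
axis dir exp 127.62657215620692
   lean 0 [196.2 152.2]
   lean 0.1 [195.8 154.7]
   lean 0.2 [195.5 156.9]
   lean 0.3 [195.3 159.1]
wrist 562.0 seen [253.9 196.6] expected head centre (z 87) [255.  188.3] minAreaRect ((254.0, 196.0), (48.0, 12.0), 90.0)
axis dir exp 89.3701270723218
   lean 0 [255.  188.3]
   lean 0.1 [255.  193.8]
   lean 0.2 [254.9 199.1]
   lean 0.3 [254.9 204. ]
side top head in stud mm [-9.2, 3.3, 55.2] gap 2.1
side wrist head in stud mm [-9.9, 1.0, 53.4] gap 0.8
top wrist head in stud mm [-5.7, 1.5, 63.3] gap 1.8
```

```bash
python3 - <<'E'
from ins import *
o=ctrl.get_obs();print(o["force"],o["time_s"])
m=ctrl.camera("side")[:,:,::-1];p=cv2.imread("pics/side_8.png");print("pixel change since last",(cv2.absdiff(m,p).max(2)[180:260,150:260]>40).sum())
a=cv2.imread("pics/side0.png");print("tape/drill/tub change",[(int((cv2.absdiff(a,m).max(2)[y:y2,x:x2]>60).sum())) for x,y,x2,y2 in((224,160,262,200),(138,150,235,205),(115,213,157,255))])
print(ctrl.hand_in())
E
```

```text
[ 0.3258873  -0.61847601 -0.9069535 ] 14.0833
pixel change since last 1
tape/drill/tub change [372, 19, 0]
the job is handed in; nothing more can be done
None
```

The job is handed in at about 14.1 s of the 58 s limit; no verdict was reported. The lever is shut with its fork round the stud. The middle-sized, orange-headed cotter is pushed home in the cross hole and released, and the gripper is clear.

**What the last checks showed:**
- **Lever:** it pushed against a firm stop at about 20 N. Its outer edge measured within about 0.005 rad of the stud's direction.
- **Cotter depth:** the collar met a hard stop with the leg tip reading -30.4 mm (nominal -30). The push peaked at about 37 N at the wrist, and I eased it to about 0 N before opening the fingers.
- **Bow:** I judged that it snapped over from that depth and the hard stop. I did not measure the bow joint itself.
- **At rest:** after release the side pictures no longer changed, and the force on the tool was only noise.

**What disagreed:**
- **Lean:** after release the head sagged in the hole by about 0.1–0.17 rad. That is inside the 0.28 rad limit, but the camera pairs differed by several millimetres on the head's position.
- **Bystanders:** the comparison with the first side picture showed no change at the screw tub and almost none at the drill. It showed 372 changed pixels around the tape measure. The planned path did not go near the tape, so I think the gripper was in that part of the picture, but I did not confirm it.

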